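Uncap the knob, tug the case cover, free its bolt if caught and hold the cover open

TASK

The board in the grey instrument case is to be inspected: lift the loose dust cap off the cover's ball knob and stand it, mouth down as it was, in the round holder on the bench. Then, with the slide bolt left as you found it, tug the cover up by the ball knob to learn whether it is caught; if it is, slide the bolt all the way to its other end. Raise the cover about half a right angle and finish while still holding it open by the ball knob, the cap standing in its holder and the other things on the bench left where they are.

Things in the scene. Friction and masses are not known exactly. Their poses are not given: they have to be found in the camera images.
- case: Grey sheet-steel instrument case, fixed, 150 (x) x 200 (y) x 70 mm high, open on top under a flat hinged cover 5 mm thick (top at 75 mm above the bench when shut) with a ball knob and a slide bolt near its front edge. Origin at the centre of its underside, x axis from front to hinge side, y to the left, z up. A green circuit board lies inside.
- cover (a joint): Angle of the cover about its rear hinge, rad: 0 shut, grows as the front edge rises, stop at 1.1. With its fittings it weighs about 0.46 kg; it falls shut when let go at any angle and takes about 3 N at the knob to raise. If caught by the hidden catch, it stops hard at about 0.04 rad (5 mm of rise at the knob); if not, it rises freely.
- hinge_mid (a point): Middle of the cover's hinge line, at the rear top edge of the case, 70 mm above the bench; the hinge line runs along the case's y axis. The axes are the case's.
- ball_knob (a point): Centre of the black ball knob (24 mm diameter, on an 11 mm neck) that lifts the cover: 28 mm above the cover's top (103 mm above the bench when shut), 125 mm in front of the hinge line, at case y = -40 mm. Under the dust cap at the start. Axes turn with the cover (the case's when shut). The ball turns easily between flat fingers as the cover swings.
- bolt (a joint): Slide bolt on the cover, m: 0 at its right end (towards the knob), 0.030 at its left end, growing along the case's y. Starts within 6 mm of 0, stays where left, slides with about 2 N. Its tongue is out of sight; nothing outside shows at which end it catches: the cover is either caught as found and free with the bolt at the other end, or free as found and caught with it at the other end.
- bolt_pin (a point): Centre of the top of the bolt's upright round pin, dark steel, 12 mm diameter, rising 42 mm above the cover's top (117 mm above the bench when shut) between steel guide rails 5 mm high. As far in front of the hinge as the ball knob, and 70 mm (bolt at 0) to 100 mm left of it. Moves with bolt and cover.
- cap: Loose grey plastic dust cap standing mouth down on the cover over the ball knob: round cup, 42 mm outer diameter (43 mm at a band near the top), 48 mm high, 36 mm inner diameter, inside depth 44 mm, about 50 g. Origin at the centre of its open rim (its underside as it stands), z axis to the closed top. Raise it 45 mm to clear the knob.
- cap_holder: Round aluminium dish fixed to the bench: inner diameter 52 mm, outer 60 mm (72 mm foot), rim 18 mm high, inner floor 5 mm above the bench; origin at the centre of its underside, z up. The cap stands on the floor of it, mouth down.
- insulator: Bystander: red ribbed post insulator, 31 mm wide, 35 mm tall, standing; origin at the centre of its underside.
- choke: Bystander: toroid choke, black ring with red wire, 44 x 42 x 17 mm, lying flat; origin at the centre of its underside.
- tape: Bystander: roll of black tape, 69 mm wide, 19 mm high, lying flat; origin at the centre of its underside.
- capacitor: Bystander: white film capacitor lying on its side, 66 x 92 x 66 mm; origin at the middle of its underside.
- breaker: Bystander: white two-pole breaker lying on its back, 36 x 85 x 63 mm; origin at the centre of its underside.
- screwdriver: Bystander: small screwdriver with a red handle, 180 mm long, 22 mm thick, lying; origin at the middle of its underside.

How it is judged:
By the outcome, as a careful person would: the job done as asked, in the order asked, and still so for the second after the job is handed in, while the arm keeps its last pose, push and grip.
It also fails if it takes over 72 s, if anything falls off the work surface, if the arm or the gripper's body presses on something with over 40 N, if the wrist force passes 120 N, or if a joint passes its speed limit or range.

ROBOT

A 6-joint arm with a two-finger parallel gripper is mounted at the origin on a cart in front of the work surface, level with it; the furniture and walls round the work are solid. World frame = base frame: x ahead of the robot, y to its left, z up, the work surface at z = 0. Lengths are in m, angles in degrees, forces in N, time in s.
With the tool pointing down it reaches from about 0.35 to 0.975 m from the base axis. Payload 7.1 kg.
Tool frame: the origin (TCP) lies at the very end of the fingers, on their centre line; the grasp point (between the pads) lies 19 mm behind it; z points along the fingers, y is the line along which they close (so a half turn about z gives the same grasp; the last joint's range is limited). The gripper opens to 88 mm and grips with 3 to 60 N. Pads are 20 mm wide; open, the fingers measure 115 mm over their backs; the gripper's body (75 mm by 178 mm) begins 61 mm behind the grasp point.
Start: joints at [-77.636, 24.242, 93.386, -0, 62.372, -1.089], TCP at [0.145, -0.608, 0.223] pointing down, gripper open.
Joint ranges: [-172.04, 172.04], [-51.8, 120.97], [4.93, 147.93], [-75.15, 255.16], [6.16, 154.13], [-145.62, 145.62]. Speed limits (degrees/s): [136.94, 136.94, 172.46, 180, 180, 180].

INTERFACE

Orientations are given as a 3x3 rotation matrix whose columns are the frame's x, y, z axes.
In Python, from plant import observe, snapshot, camera_model, finish_job gives the robot as it stands. The module is installed in compiled form; this text tells all that it offers.
- The arm moves only by the shell command python3 -m handwheel 'ROWS' [FORCE]. ROWS is JSON, a list of rows, each a list of 7 numbers: the shift along the tool's x, y, z as a fraction of full scale, then the turn, a rotation vector about the tool's x, y, z as a fraction of full scale, then the opening, from -1 (shut) to 1 (fully open), so that 0 is half open. A call has 1 to 12 rows; each row is the pose to reach, as a shift and turn from the pose commanded when the call began, along the tool's axes at that moment; what a row does not reach only later rows make up. Full scale, the value 1, is 15 cm for a shift and 120 degrees for a turn. A row lasts 1/10 s, in which the tool goes at most 50 mm and 8.59 degrees, less where a joint would pass 70% of its speed; a pose out of reach is approached as far as the arm can. A call with a number of a shift or a turn outside -1 to 1 is refused whole. A call with a gripper value outside its range is refused whole. The fingers move at their own pace and stop on an object; FORCE is the grip in N (left out, the last holds). Time passes only in rows, so rows that repeat a pose let the fingers close. It gives the time, the measured TCP pose, the force, the opening and the grip force at its end, in the units of the state.
- observe(): the state, without advancing time (a new reading comes with each control period).
- snapshot(name): name is "scene" or "top" or "wrist"; returns the picture (384x512x3 uint8, red, green, blue); there is no depth.
- camera_model(name): a dict with "mtx" (3x3 intrinsics, pixels), "eye" and "attitude" of the camera in the world. Camera axes: x right, y down, z forward; pixel columns grow to the right and rows downward; lengths in m; the calibration is good to about 2 mm. A picture is of the moment at which its call begins: read the wrist's pose just before it. camera_model takes no time and is no camera call; for the wrist camera it gives the pose at the moment of the call.
- finish_job(): hands the job in; it is judged then, once.
The state is a dict: "t": time; "joint_pos": joint angles; "qd": joint speeds; "effort": joint torques, N m; "ee_pos": TCP position; "ee_rot": TCP orientation; "ft_force": force on the tool from outside, world axes, zero at the start; "moment": the same for the moment, N m; "finger_gap": finger opening in m; "grip_force": force on a finger pad.
Only numpy, scipy, OpenCV 4.12 (cv2) and the standard library are available. Lean on these libraries where they do the work, as an engineer would, in place of code of your own. Each camera call takes 0.05 s, during which the arm holds its last target. There are 200 camera calls.

## Working session

There is one attempt and no reset: what is moved stays moved. The work goes in short steps, Python scripts to look and compute and a shell command to move; the robot and the scene stay as the last step left them, time stands still between calls to the robot, and variables do not carry over. Pictures are saved under pics/ and viewed, at most 13 in all, crops included, and the job is handed in when it is done.

```bash
mkdir -p pics; python3 - <<'E'
from plant import *
import cv2,numpy as np
np.set_printoptions(precision=4,suppress=True)
for n in("top","scene"):
    cv2.imwrite(f"pics/{n}1.png",snapshot(n)[:,:,::-1]); m=camera_model(n); print(n,m)
s=observe();print(s["t"],s["ee_pos"],s["ee_rot"],s["finger_gap"])
E
```

```text
top {'mtx': array([[445.9683,   0.    , 249.5806],
       [  0.    , 445.9683, 184.9787],
       [  0.    ,   0.    ,   1.    ]]), 'eye': array([0.41  , 0.139 , 1.4382]), 'attitude': array([[ 0.0117, -0.9949,  0.1002],
       [-0.9998, -0.0129, -0.012 ],
       [ 0.0133, -0.1001, -0.9949]])}
scene {'mtx': array([[364.8334,   0.    , 257.4013],
       [  0.    , 364.8334, 186.9241],
       [  0.    ,   0.    ,   1.    ]]), 'eye': array([-0.0423,  0.7344,  0.8572]), 'attitude': array([[-0.7142, -0.4755,  0.5136],
       [-0.6999,  0.4802, -0.5287],
       [ 0.0048, -0.7371, -0.6758]])}
0.1 [ 0.1453 -0.6073  0.222 ] [[ 0.9726  0.2326 -0.0003]
 [ 0.2326 -0.9726  0.0014]
 [ 0.0001 -0.0014 -1.    ]] 0.08759634454377416
```

View pics/top1.png

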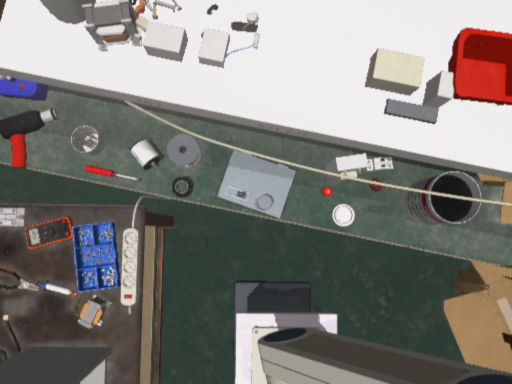

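View pics/scene1.png

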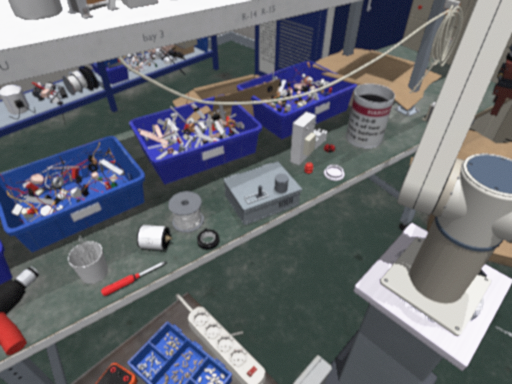

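The top view shows the case at about (257,183), the cap at (265,201) and the holder at (343,215). The scene view shows the pin to the left of the cap. I'll crop closer and measure.

```bash
cat > h.py <<'E'
from plant import *
import cv2,numpy as np
np.set_printoptions(precision=4,suppress=True)
def ray(m,px):
    d=np.linalg.solve(m["mtx"],[px[0],px[1],1.]); return np.array(m["eye"]),np.array(m["attitude"])@d
def onplane(m,px,z):
    e,d=ray(m,px); return e+d*(z-e[2])/d[2]
def proj(m,P):
    c=np.array(m["attitude"]).T@(np.array(P)-m["eye"]); p=m["mtx"]@c; return p[:2]/p[2]
def save(name,f,crop=None,k=1):
    im=snapshot(name)[:,:,::-1]
    if crop: x0,y0,x1,y1=crop; im=im[y0:y1,x0:x1]
    cv2.imwrite(f,cv2.resize(im,None,fx=k,fy=k,interpolation=cv2.INTER_CUBIC))
E
python3 - <<'E'
from h import *
a=cv2.resize(cv2.imread("pics/top1.png")[140:230,205:365],None,fx=5,fy=5,interpolation=cv2.INTER_CUBIC)
cv2.imwrite("pics/c1.png",a)
m=camera_model("top")
for n,p,z in(("cap",(265,201),.123),("holder",(343,215),.018),("fl",(218,202),.075),("fr",(281,218),.075),("rl",(232,151),.075),("rr",(296,167),.075)):print(n,onplane(m,p,z))
E
```

```text
cap [0.4956 0.077  0.123 ]
holder [ 0.4608 -0.1771  0.018 ]
fl [0.4938 0.2185 0.075 ]
fr [0.4473 0.0254 0.075 ]
rl [0.6524 0.1782 0.075 ]
rr [ 0.6051 -0.0202  0.075 ]
```

View pics/c1.png

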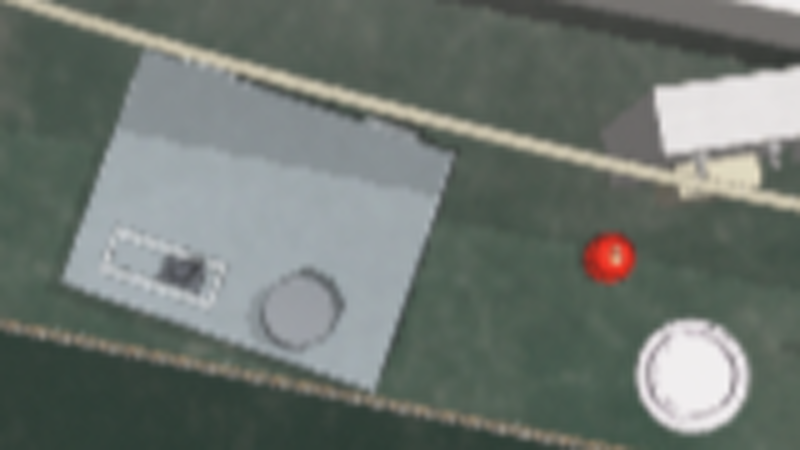

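Case corners in full-image pixels are rl (234,150.4), fl (217.6,196.4), fr (280,217.6) and rr (296,171). The cap is at (265,202) and the holder at (343.4,215.2). I'll refine the poses and check how high the rope and shelf are.

```bash
python3 - <<'E'
from h import *
m=camera_model("top");sc=camera_model("scene")
c=[onplane(m,p,.075)[:2] for p in((234,150.4),(217.6,196.4),(280,217.6),(296,171))]
rl,fl,fr,rr=c;print(*c)
ctr=sum(c)/4
ax=(rl-fl)+(rr-fr); ay=(rl-rr)+(fl-fr)
print("ctr",ctr,"yaw x",np.degrees(np.arctan2(ax[1],ax[0])),"yaw y-90",np.degrees(np.arctan2(ay[1],ay[0]))-90, np.linalg.norm(ax)/2,np.linalg.norm(ay)/2)
y=np.arctan2(-ay[0],ay[1]);R=np.array([[np.cos(y),-np.sin(y)],[np.sin(y),np.cos(y)]])
hinge=ctr+R@[.075,0]
print("hinge",hinge,"knob",ctr+R@[-.05,-.04],"pin0",ctr+R@[-.05,.03])
print("cap",onplane(m,(265,202),.123),"hold",onplane(m,(343.4,215.2),.018), "pin top", onplane(m,(205+180/5,140+270/5),.117))
curve=np.array([(120,60),(150,80),(200,98),(260,103),(330,90),(390,60),(450,10)],float)
for p in((150,113),(200,139),(260,162),(300,171),(343,180),(440,193)):
    zs=np.arange(0,1.2,.02);P=[onplane(m,p,z) for z in zs];q=[proj(sc,x) for x in P]
    e=[a[1]-np.interp(a[0],curve[:,0],curve[:,1]) for a in q]
    i=int(np.argmin(np.abs(e)));print("rope",p,P[i],e[i])
# shelf front edge: top px line vs scene: beam bottom edge
for z in(.3,.5,.7,.9):print(z,[ (onplane(m,p,z)[:2],proj(sc,onplane(m,p,z))) for p in((60,85),(300,133))])
E
```

```text
[0.6543 0.172 ] [0.511 0.22 ] [0.4485 0.0285] [ 0.5926 -0.0202]
ctr [0.5516 0.1001] yaw x -18.60438014693948 yaw y-90 -17.928474284602927 0.1516473705673263 0.20168562811357307
hinge [0.623 0.077] knob [0.4917 0.0774] pin0 [0.5133 0.144 ]
cap [0.4926 0.077  0.123 ] hold [ 0.4602 -0.1784  0.018 ] pin top [0.5159 0.1482 0.117 ]
rope (150, 113) [0.6621 0.3472 0.48  ] -2.21299836534034
rope (200, 139) [0.6222 0.2448 0.4   ] 2.6899779976047142
rope (260, 162) [0.5754 0.1012 0.36  ] -1.2816887935276924
rope (300, 171) [0.5573 0.0008 0.34  ] -0.6161941701030429
rope (343, 180) [ 0.5385 -0.1107  0.32  ] -0.09206328282411391
rope (440, 193) [ 0.5086 -0.3565  0.32  ] -0.8820355313410033
0.3 [(array([0.7805, 0.623 ]), array([ 39.5355, 172.4325])), (array([ 0.6622, -0.0042]), array([260.9841,  96.7434]))]
0.5 [(array([0.7154, 0.538 ]), array([56.0014, 91.8507])), (array([0.6179, 0.0209]), array([267.335 ,  37.0956]))]
0.7 [(array([0.6503, 0.4529]), array([ 79.1329, -21.3517])), (array([0.5736, 0.0461]), array([276.4513, -48.5243]))]
0.9 [(array([0.5852, 0.3679]), array([ 114.0046, -192.009 ])), (array([0.5293, 0.0713]), array([ 290.6417, -181.8007]))]
```

The rope hangs at about z 0.33 and x 0.56, above the case, and the shelf is behind it at about z 0.5. I'll keep the tool tilted about 30° with its body toward the robot, and close the fingers along the case's y axis. Next is a helper that computes the shifts.

```bash
cat >> h.py <<'E'
from scipy.spatial.transform import Rotation as Ro
YAW=np.radians(-18.2); CX=np.array([np.cos(YAW),np.sin(YAW),0]); CY=np.array([-np.sin(YAW),np.cos(YAW),0]); Z=np.array([0,0,1.])
def Rt(t):
    t=np.radians(t); z=np.sin(t)*CX-np.cos(t)*Z; y=-CY; return np.c_[np.cross(y,z),y,z]
def go(grasp,t=30,R=None,off=.019):
    s=observe(); R=Rt(t) if R is None else R; C=np.array(s["ee_rot"])
    p=np.array(grasp)+off*R[:,2]
    sh=C.T@(p-s["ee_pos"])/.15; tu=Ro.from_matrix(C.T@R).as_rotvec()/np.radians(120)
    print("tcp",p,"shift",sh,"turn",tu)
def st():
    s=observe();R=np.array(s["ee_rot"]);print("t",s["t"],"tcp",s["ee_pos"],"grasp",s["ee_pos"]-.019*R[:,2],"tz",R[:,2],"ty",R[:,1],"F",s["ft_force"],"gap",s["finger_gap"],s["grip_force"],"q",s["joint_pos"])
E
python3 -c "
from h import *
go([.4926,.077,.22])"
```

```text
tcp [0.5016 0.074  0.2035] shift [ 3.3668 -3.8652  0.1285] turn [-0.0697  0.2437  0.2575]
```

```bash
python3 -m handwheel '[[0.25,-0.28,0,0,0,0,1],[0.5,-0.56,0,0,0,0,1],[0.75,-0.84,0,0,0,0,1],[0.85,-0.98,0,0,0,0,1]]' && python3 -m handwheel '[[0.25,-0.28,0,0,0,0,1],[0.5,-0.56,0,0,0,0,1],[0.75,-0.84,0,0,0,0,1],[0.85,-0.98,0,0,0,0,1]]' && python3 -m handwheel '[[0.25,-0.28,0,-0.014,0.05,0.05,1],[0.5,-0.56,0,-0.028,0.1,0.1,1],[0.75,-0.84,0,-0.042,0.15,0.15,1],[0.85,-0.98,0,-0.056,0.2,0.21,0.6],[0.85,-0.98,0,-0.07,0.244,0.257,0.36],[0.85,-0.98,0,-0.07,0.244,0.257,0.36],[0.85,-0.98,0,-0.07,0.244,0.257,0.36],[0.85,-0.98,0,-0.07,0.244,0.257,0.36]]'; python3 -c "
from h import *
st();go([.4926,.077,.22])"
```

```text
t: 0.5
ee_pos: [0.2358, -0.433, 0.2223]
ee_rot: [[0.973, 0.232, -0.0], [0.232, -0.973, 0.001], [0.0, -0.001, -1.0]]
ft_force: [0.9, 0.8, -1.1]
finger_gap: 0.088
grip_force: 0.0
t: 0.9
ee_pos: [0.3256, -0.2606, 0.2226]
ee_rot: [[0.973, 0.233, 0.0], [0.233, -0.973, 0.0], [0.0, -0.0, -1.0]]
ft_force: [0.7, -0.5, -0.3]
finger_gap: 0.088
grip_force: 0.0
t: 1.7
ee_pos: [0.414, -0.0891, 0.2221]
ee_rot: [[0.824, -0.31, 0.475], [-0.267, -0.951, -0.157], [0.5, 0.002, -0.866]]
ft_force: [0.5, -0.6, 0.4]
finger_gap: 0.06
grip_force: 0.0
t 1.7 tcp [ 0.414  -0.0891  0.2221] grasp [ 0.4049 -0.0861  0.2386] tz [ 0.4751 -0.1569 -0.8658] ty [-0.31   -0.9507  0.0022] F [ 0.4781 -0.6013  0.3598] gap 0.0599925313784653 0.0 q [-11.1658  -3.6966 136.0744 -11.4756  18.1322 106.8363]
tcp [0.5016 0.074  0.2035] shift [ 0.1283 -1.2155  0.2143] turn [ 0.0003 -0.0002  0.0015]
```

```bash
python3 -m handwheel '[[0.03,-0.3,0,0,0,0,0.36],[0.06,-0.6,0,0,0,0,0.36],[0.08,-0.9,0.0,0,0,0,0.36],[0.08,-1,0,0,0,0,0.36],[0.08,-1,0,0,0,0,0.36]]' >/dev/null;  python3 -c "
from h import *
st();go([.4926,.077,.22])
print(camera_model('wrist'))
save('wrist','pics/w1.png')"
```

```text
t 2.2 tcp [0.4765 0.0449 0.2364] grasp [0.4675 0.0476 0.2529] tz [ 0.4708 -0.1404 -0.871 ] ty [-0.2976 -0.9547 -0.0069] F [ 0.1009 -0.711  -0.0084] gap 0.059856815138480214 0.0 q [ 12.9782   1.8535 127.8017 -31.3693  27.7759 145.466 ]
tcp [0.5016 0.074  0.2035] shift [-0.0192 -0.2336  0.2425] turn [-0.0065  0.0048  0.0048]
{'mtx': array([[297.7209,   0.    , 257.172 ],
       [  0.    , 297.7209, 188.0941],
       [  0.    ,   0.    ,   1.    ]]), 'eye': array([0.4608, 0.0472, 0.414 ]), 'attitude': array([[-0.298 , -0.9268,  0.2286],
       [-0.9545,  0.2913, -0.0633],
       [-0.0079, -0.2371, -0.9715]])}
```

View pics/w1.png

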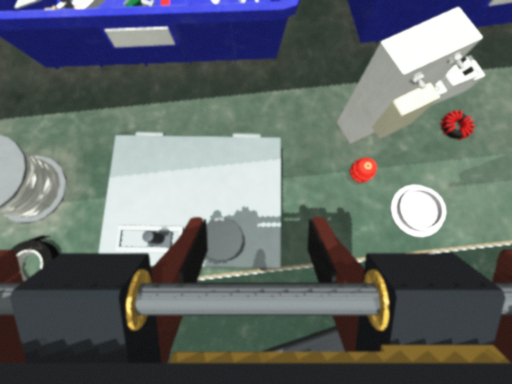

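The wrist view shows the cap top at (224,241), the pin top at about (150,237) and the holder at (418,210). Joint 6 is at its limit, so I'll flip the tool half a turn, backing off from the rope first. That gives the same grasp and puts the camera on the robot side.

```bash
python3 - <<'E'
from h import *
m=camera_model('wrist')
print("cap",onplane(m,(224,241),.123),"pin",onplane(m,(150,237),.117),"hold",onplane(m,(418,210),.018))
for p in((117,137),(281,138),(281,268)):print(onplane(m,p,.075))
E
python3 -m handwheel '[[-0.29,0,-0.17,0,0,-0.05,0.36],[-0.29,0,-0.17,0,0,-0.11,0.36],[-0.29,0,-0.17,0,0,-0.18,0.36],[-0.29,0,-0.17,0,0,-0.25,0.36],[-0.29,0,-0.17,0,0,-0.32,0.36],[-0.29,0,-0.17,0,0,-0.39,0.36],[-0.29,0,-0.17,0,0,-0.46,0.36],[-0.29,0,-0.17,0,0,-0.53,0.36],[-0.29,0,-0.17,0,0,-0.6,0.36],[-0.29,0,-0.17,0,0,-0.67,0.36],[-0.29,0,-0.17,0,0,-0.74,0.36],[-0.29,0,-0.17,0,0,-0.75,0.36]]' >/dev/null
python3 -m handwheel '[[0,0,0,0,0,-0.07,0.36],[0,0,0,0,0,-0.14,0.36],[0,0,0,0,0,-0.21,0.36],[0,0,0,0,0,-0.28,0.36],[0,0,0,0,0,-0.35,0.36],[0,0,0,0,0,-0.42,0.36],[0,0,0,0,0,-0.49,0.36],[0,0,0,0,0,-0.56,0.36],[0,0,0,0,0,-0.63,0.36],[0,0,0,0,0,-0.7,0.36],[0,0,0,0,0,-0.75,0.36],[0,0,0,0,0,-0.75,0.36]]' >/dev/null
sed -i 's/y=-CY; return/y=CY; return/' h.py
python3 -c "
from h import *
st();go([.4926,.077,.22])"
```

```text
cap [0.4866 0.0726 0.123 ] pin [0.5128 0.1417 0.117 ] hold [ 0.4579 -0.1765  0.018 ]
[0.651  0.1674 0.075 ]
[ 0.5892 -0.0232  0.075 ]
[0.4442 0.0254 0.075 ]
t 4.65 tcp [0.4248 0.0563 0.2355] grasp [0.4159 0.059  0.252 ] tz [ 0.4669 -0.1443 -0.8724] ty [0.3047 0.9524 0.0055] F [ 0.5965  0.1313 -0.5849] gap 0.05975812871886508 0.0 q [ 17.5293  -2.6527 132.3405 -33.8529  29.9653 -28.049 ]
tcp [0.5016 0.074  0.2035] shift [-0.2896  0.2676  0.4077] turn [ 0.0042 -0.0062  0.002 ]
```

```bash
python3 -m handwheel '[[-0.1,0.07,0.1,0,0,0,0.36],[-0.2,0.15,0.2,0,0,0,0.36],[-0.29,0.24,0.36,0,0,0,0.36],[-0.28,0.24,0.36,0,0,0,0.36],[-0.28,0.24,0.36,0,0,0,0.36]]' >/dev/null
python3 -c "
from h import *
st();go([.490,.075,.109])
m=camera_model('wrist');save('wrist','pics/w2.png');print(proj(m,[.49,.075,.123]),m['eye'])"
```

```text
t 5.15 tcp [0.4954 0.0718 0.2084] grasp [0.4865 0.0746 0.225 ] tz [ 0.4654 -0.1447 -0.8732] ty [0.3056 0.9521 0.0052] F [-0.1451 -0.0153 -1.2806] gap 0.05979674032489159 0.0 q [ 16.5221   7.5518 126.3103 -37.8433  26.2195 -24.22  ]
tcp [0.499  0.072  0.0925] shift [0.3565 0.0048 0.6853] turn [ 0.0038 -0.0069  0.0017]
[259.8338 140.9342] [0.3578 0.1141 0.314 ]
```

View pics/w2.png

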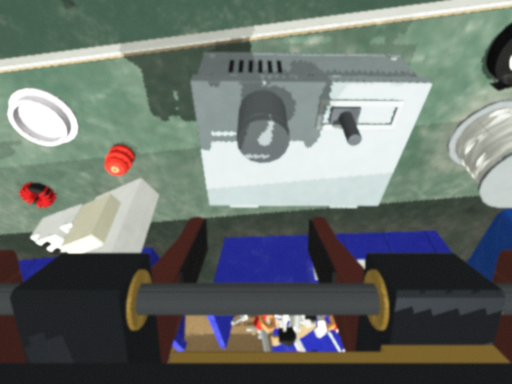

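The cap top is at (263,139) against a predicted (260,141), so the position agrees to about 2 mm. The pin top is at (353,137). I'll descend and grip.

```bash
python3 -c "
from h import *
m=camera_model('wrist');c=onplane(m,(263,139),.123);print(c,onplane(m,(353,137),.117));go([c[0],c[1],.109])"
python3 -m handwheel '[[0.12,0.0,0.23,0,0,0,0.36],[0.24,0,0.46,0,0,0,0.36],[0.36,0.0,0.685,0,0,0,0.36],[0.36,0,0.685,0,0,0,0.36],[0.36,0,0.685,0,0,0,0.36]]'
python3 -c "
from h import *
st();go([.490,.075,.109])"
```

```text
[0.4891 0.0778 0.123 ] [0.5137 0.1458 0.117 ]
tcp [0.4981 0.0749 0.0925] shift [0.3672 0.0209 0.6828] turn [ 0.0041 -0.0066  0.0021]
t: 5.7
ee_pos: [0.4999, 0.0731, 0.0984]
ee_rot: [[-0.836, 0.306, 0.456], [0.269, 0.952, -0.145], [-0.478, 0.002, -0.878]]
ft_force: [-0.6, -0.1, -0.0]
finger_gap: 0.0596
grip_force: 0.0
t 5.7 tcp [0.4999 0.0731 0.0984] grasp [0.4912 0.0759 0.1151] tz [ 0.4558 -0.145  -0.8782] ty [0.3058 0.9521 0.0015] F [-0.5623 -0.1332 -0.0271] gap 0.05964281627633401 0.0 q [ 16.4073  22.3161 129.1328 -75.0311  16.0967  15.3243]
tcp [0.499  0.072  0.0925] shift [ 0.0217 -0.0089  0.0328] turn [ 0.0022 -0.0119  0.0025]
```

Joint 4 is at its range limit because the tilt is large at this low height. I'll cut the tilt to about 12° about the grasp point.

```bash

python3 -c "
from h import *
go([.490,.0765,.109],12)"
```

```text
tcp [0.4938 0.0753 0.0904] shift [0.0637 0.0008 0.0262] turn [0.0018 0.1381 0.0028]
```

```bash

python3 -m handwheel '[[0.03,0.0,0.0,0,0.06,0,0.36],[0.06,0,0.0,0,0.12,0,0.36],[0.064,0.0,0.026,0,0.138,0,0.36],[0.064,0.0,0.026,0,0.138,0,0.36],[0.064,0.0,0.026,0,0.138,0,0.36],[0.064,0.0,0.026,0,0.138,0,0.36],[0.064,0.0,0.026,0,0.138,0,0.36]]'>/dev/null
python3 -c "
from h import *
st();go([.490,.0765,.109],12)"
```

```text
t 6.4 tcp [0.4961 0.0755 0.0932] grasp [0.4923 0.0766 0.1118] tz [ 0.2043 -0.0615 -0.977 ] ty [0.3033 0.9529 0.0034] F [ 0.8815  0.2289 -0.4224] gap 0.05993620236655266 0.0 q [ 10.779   22.6987 120.8684 -12.9789  26.051  -50.3896]
tcp [0.4938 0.0753 0.0904] shift [ 0.0184 -0.0063  0.0151] turn [0.0026 0.0027 0.0041]
```

```bash

python3 -m handwheel '[[0,0,0,0,0,0,0],[0,0,0,0,0,0,-0.2],[0,0,0,0,0,0,-0.3],[0,0,0,0,0,0,-0.3],[0,0,0,0,0,0,-0.3],[0,0,0,0,0,0,-0.3]]' 12
python3 -c "
from h import *
st();g=observe();R=g['ee_rot'];p=np.array(g['ee_pos'])-.019*np.array(R)[:,2];go(p+[0,0,.07],12,R=np.array(R)); print(R.T@Z)"
```

```text
t: 7.0
ee_pos: [0.4948, 0.0757, 0.0916]
ee_rot: [[-0.931, 0.303, 0.201], [0.297, 0.953, -0.062], [-0.21, 0.002, -0.978]]
ft_force: [-2.3, -0.4, 6.9]
finger_gap: 0.0415
grip_force: 12.0
t 7.0 tcp [0.4948 0.0757 0.0916] grasp [0.491  0.0769 0.1102] tz [ 0.2011 -0.0623 -0.9776] ty [0.3031 0.9529 0.0017] F [-2.3088 -0.3542  6.9255] gap 0.04148935665875285 12.002724967896938 q [ 10.8464  22.8528 120.923  -13.0255  26.05   -50.2921]
tcp [0.4948 0.0757 0.1616] shift [-0.0982  0.0008 -0.4562] turn [0. 0. 0.]
[-0.2105  0.0017 -0.9776]
```

The cap is held at 35 mm of its height. At the holder that would leave the fingertips only 1 mm above the rim, so I'll regrip 6 mm higher while the cap still stands, then lift.

```bash

python3 -m handwheel '[[0,0,0,0,0,0,0.2],[0,0,0,0,0,0,0.2],[-0.008,0,-0.04,0,0,0,0.2],[-0.008,0,-0.04,0,0,0,0.2],[-0.008,0,-0.04,0,0,0,-0.3],[-0.008,0,-0.04,0,0,0,-0.3],[-0.008,0,-0.04,0,0,0,-0.3],[-0.008,0,-0.04,0,0,0,-0.3],[-0.008,0,-0.04,0,0,0,-0.3]]' 12
python3 -m handwheel '[[-0.02,0,-0.1,0,0,0,-0.3],[-0.06,0,-0.28,0,0,0,-0.3],[-0.098,0,-0.456,0,0,0,-0.3],[-0.098,0,-0.456,0,0,0,-0.3],[-0.098,0,-0.456,0,0,0,-0.3]]'
python3 -c "
from h import *
st();go([.459,-.0375,.19],12);go([.459,-.1775,.10],12)"
```

```text
t: 7.9
ee_pos: [0.4951, 0.0757, 0.0976]
ee_rot: [[-0.931, 0.303, 0.201], [0.297, 0.953, -0.062], [-0.211, 0.002, -0.978]]
ft_force: [-0.8, 1.3, 3.3]
finger_gap: 0.0419
grip_force: 12.0
t: 8.4
ee_pos: [0.495, 0.0756, 0.1675]
ee_rot: [[-0.931, 0.304, 0.202], [0.297, 0.953, -0.062], [-0.211, 0.003, -0.977]]
ft_force: [-0.3, -0.3, -0.1]
finger_gap: 0.0415
grip_force: 12.0
t 8.4 tcp [0.495  0.0756 0.1675] grasp [0.4912 0.0767 0.1861] tz [ 0.2021 -0.0618 -0.9774] ty [0.3036 0.9528 0.0025] F [-0.2795 -0.321  -0.1176] gap 0.04146969350761657 11.999315359862521 q [ 10.8136  14.4803 118.5292  -9.5358  36.5449 -54.3482]
tcp [ 0.4628 -0.0387  0.1714] shift [-0.0318 -0.7913 -0.0216] turn [0.0021 0.0017 0.004 ]
tcp [ 0.4628 -0.1787  0.0814] shift [-0.1824 -1.682   0.6225] turn [0.0021 0.0017 0.004 ]
```

```bash

python3 -m handwheel '[[-0.02,-0.28,0,0,0,0,-0.3],[-0.04,-0.56,0,0,0,0,-0.3],[-0.06,-0.85,0,0,0,0,-0.3],[-0.06,-0.85,0,0,0,0,-0.3]]' >/dev/null
python3 -m handwheel '[[-0.02,-0.28,0.05,0,0,0,-0.3],[-0.06,-0.56,0.15,0,0,0,-0.3],[-0.1,-0.8,0.35,0,0,0,-0.3],[-0.11,-0.82,0.5,0,0,0,-0.3],[-0.11,-0.82,0.5,0,0,0,-0.3],[-0.11,-0.82,0.5,0,0,0,-0.3]]' >/dev/null
python3 -c "
from h import *
st();go([.459,-.1775,.08],12);go([.459,-.1775,.0465],12)
m=camera_model('wrist');save('wrist','pics/w3.png');print(proj(m,[.459,-.1775,.018]))"
```

```text
t 9.4 tcp [ 0.4569 -0.1744  0.098 ] grasp [ 0.4532 -0.1732  0.1165] tz [ 0.1983 -0.0606 -0.9783] ty [0.3033 0.9529 0.0025] F [ 0.0723  0.7951 -0.5547] gap 0.04143235376406511 11.9994982983917 q [-23.0836  20.9711 122.8964   3.0764  24.262  -98.0839]
tcp [ 0.4628 -0.1787  0.0614] shift [ 0.0056 -0.0165  0.2478] turn [ 0.0021 -0.0003  0.0042]
tcp [ 0.4628 -0.1787  0.0279] shift [ 0.0519 -0.017   0.4663] turn [ 0.0021 -0.0003  0.0042]
[255.4639 180.1037]
```

View pics/w3.png

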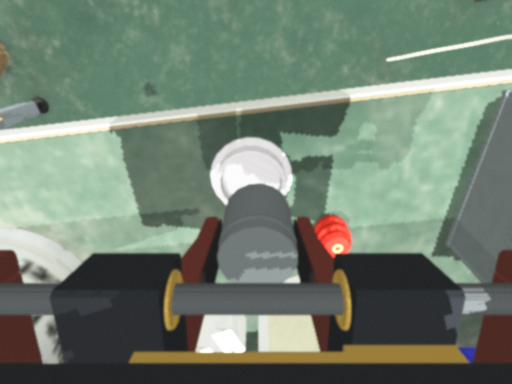

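The holder's outer edge spans columns 210 to 292 with its top at row 137. I'll compare that with the predicted extremes.

```bash

python3 - <<'E'
from h import *
m=camera_model('wrist')
a=np.linspace(0,6.28,100)
for z,r in((.018,.030),(.018,.026),(.0,.036),(.004,.036)):
    q=np.array([proj(m,[.459+r*np.cos(t),-.1775+r*np.sin(t),z]) for t in a]);print(z,r,q.min(0),q.max(0))
im=cv2.imread("pics/w3.png")[:,200:300];
# white holder mask extremes
g=cv2.imread("pics/w3.png").astype(int);mk=((g.min(2)>175)).astype(np.uint8);mk[:130]=0;mk[200:]=0;mk[:,:200]=0;mk[:,300:]=0
n,l,s,c=cv2.connectedComponentsWithStats(mk);i=1+s[1:,4].argmax();print(s[i])
print((onplane(m,(260,180),.018)-onplane(m,(250,180),.018)),(onplane(m,(250,190),.018)-onplane(m,(250,180),.018)))
E
```

```text
0.018 0.03 [219.2496 144.7231] [291.1066 209.4775]
0.018 0.026 [224.0496 149.5144] [286.3031 205.5909]
0.0 0.036 [214.6811 130.6033] [295.7677 204.8202]
0.004 0.036 [214.1168 132.0355] [296.3079 207.0252]
[ 210  138   84   62 3600]
[0.0026 0.008  0.    ] [ 0.009 -0.003  0.   ]
```

```bash
python3 -c "
from h import *
go([.4615,-.180,.066],12);go([.4615,-.180,.0465],12)"
```

```text
tcp [ 0.4653 -0.1812  0.0474] shift [ 0.0097 -0.029   0.348 ] turn [0.0021 0.0006 0.0045]
tcp [ 0.4653 -0.1812  0.0279] shift [ 0.0369 -0.0293  0.4751] turn [0.0021 0.0006 0.0045]
```

```bash
python3 -m handwheel '[[0,-0.029,0.1,0,0,0,-0.3],[0.01,-0.029,0.25,0,0,0,-0.3],[0.01,-0.029,0.348,0,0,0,-0.3],[0.02,-0.029,0.39,0,0,0,-0.3],[0.03,-0.029,0.43,0,0,0,-0.3],[0.037,-0.029,0.47,0,0,0,-0.3],[0.037,-0.029,0.47,0,0,0,-0.3],[0.037,-0.029,0.47,0,0,0,-0.3]]'; python3 -c "
from h import *
st();go([.4615,-.180,.0465],12)
m=camera_model('wrist');save('wrist','pics/w4.png',(180,120,330,300),3)"
```

```text
t: 10.25
ee_pos: [0.4657, -0.1822, 0.0292]
ee_rot: [[-0.931, 0.303, 0.202], [0.297, 0.953, -0.062], [-0.211, 0.002, -0.977]]
ft_force: [-0.5, 0.8, -0.8]
finger_gap: 0.0415
grip_force: 12.0
t 10.25 tcp [ 0.4657 -0.1822  0.0292] grasp [ 0.4618 -0.181   0.0478] tz [ 0.2017 -0.0621 -0.9775] ty [0.3034 0.9529 0.0021] F [-0.5304  0.7557 -0.7734] gap 0.04152086040925976 11.999369161203504 q [ -23.5711   30.2074  122.7507    5.2683   14.9945 -100.8426]
tcp [ 0.4653 -0.1812  0.0279] shift [0.0064 0.005  0.0077] turn [0.0019 0.0015 0.0042]
```

View pics/w4.png

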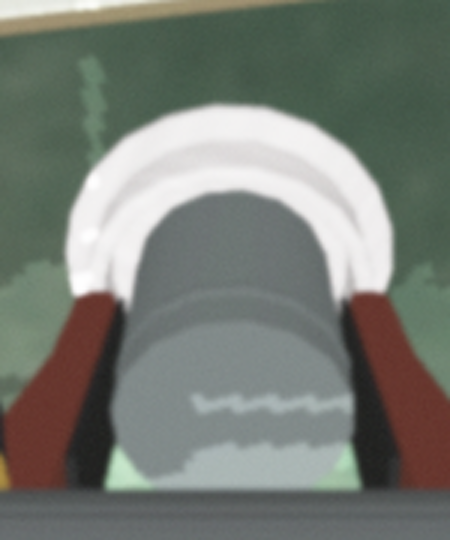

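The cap sits centred inside the dish with no contact force. I'll lower it the last 1.5 mm, release and retreat.

```bash
python3 -m handwheel '[[0.002,0,0.01,0,0,0,-0.3],[0.002,0,0.01,0,0,0,-0.3],[0.002,0,0.012,0,0,0,0.1],[0.002,0,0.012,0,0,0,0.2],[0.002,0,0.012,0,0,0,0.2],[0.002,0,0.012,0,0,0,0.2]]'; python3 -m handwheel '[[-0.02,0,-0.1,0,0,0,0.2],[-0.06,0,-0.3,0,0,0,0.2],[-0.12,0,-0.6,0,0,0,0.2],[-0.18,0,-0.85,0,0,0,0.2],[-0.18,0,-0.85,0,0,0,0.2]]'; python3 -c "
from h import *
st();go([.491,.077,.19],15)
m=camera_model('top');save('top','pics/top2.png',(205,140,365,230),5)"
```

```text
t: 10.9
ee_pos: [0.4656, -0.1822, 0.0271]
ee_rot: [[-0.931, 0.303, 0.201], [0.297, 0.953, -0.062], [-0.211, 0.002, -0.978]]
ft_force: [0.4, -0.2, -0.2]
finger_gap: 0.0527
grip_force: 0.0
t: 11.4
ee_pos: [0.4681, -0.1837, 0.1624]
ee_rot: [[-0.929, 0.303, 0.21], [0.296, 0.953, -0.066], [-0.22, 0.001, -0.976]]
ft_force: [0.0, 0.2, -0.6]
finger_gap: 0.0523
grip_force: 0.0
t 11.4 tcp [ 0.4681 -0.1837  0.1624] grasp [ 0.4642 -0.1824  0.181 ] tz [ 0.2098 -0.0657 -0.9755] ty [0.3034 0.9529 0.0011] F [ 0.0281  0.2075 -0.6306] gap 0.05228069770941837 0.0 q [-23.6194  14.4632 119.6481   2.4902  33.2889 -97.8792]
tcp [0.4957 0.0755 0.1716] shift [ 0.3276  1.7018 -0.135 ] turn [ 0.0016 -0.0192  0.0042]
```

View pics/top2.png

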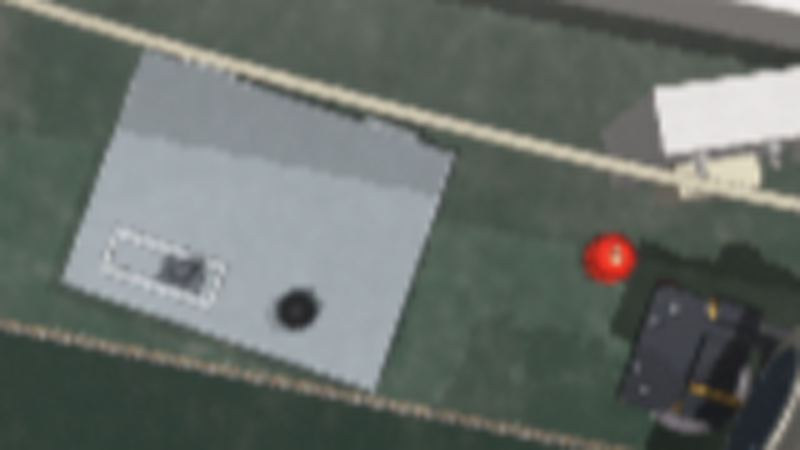

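The ball knob is uncovered at crop (298,309), which is full-image (264.6,201.8). I'll move above it.

```bash
python3 -m handwheel '[[0.06,0.3,-0.03,0,-0.01,0,0.2],[0.1,0.6,-0.06,0,-0.02,0,0.2],[0.15,0.85,-0.07,0,-0.02,0,0.2],[0.15,0.85,-0.07,0,-0.02,0,0.2]]'>/dev/null; python3 -m handwheel '[[0.06,0.3,-0.02,0,0,0,0.2],[0.1,0.6,-0.04,0,0,0,0.2],[0.17,0.85,-0.06,0,0,0,0.2],[0.17,0.85,-0.06,0,0,0,0.2],[0.17,0.85,-0.06,0,0,0,0.2]]'>/dev/null; python3 - <<'E'
from h import *
k=onplane(camera_model('top'),(264.6,201.8),.103);print(k)
st()
m=camera_model('wrist');im=snapshot('wrist')[:,:,::-1];cv2.imwrite('pics/w5.png',im)
mk=(im.max(2)<60).astype(np.uint8);mk[230:]=0
n,l,s,c=cv2.connectedComponentsWithStats(mk)
print(proj(m,k));[print(s[i],c[i],onplane(m,c[i],.103)) for i in range(1,n) if s[i,4]>150]
go([.4915,.077,.103],15)
E
```

```text
[0.4945 0.0772 0.103 ]
t 12.35 tcp [0.4929 0.0762 0.1645] grasp [0.4884 0.0776 0.1829] tz [ 0.2377 -0.0744 -0.9685] ty [0.3014 0.9535 0.0007] F [ 0.2276 -1.2339 -0.3144] gap 0.0528521659975403 0.0 q [ 11.7393  14.155  120.1328 -12.6254  33.6935 -50.9306]
[260.4675 185.511 ]
[ 484   84   28   68 1213] [499.2407 118.0486] [0.4932 0.2488 0.103 ]
[247 171  29  29 658] [260.6033 184.8617] [0.4939 0.0775 0.103 ]
tcp [0.4962 0.0755 0.0846] shift [0.1125 0.0066 0.5213] turn [ 0.0015 -0.0048  0.0044]
```

```bash
python3 -m handwheel '[[0.03,0,0.2,0,0,0,0.2],[0.07,0,0.4,0,0,0,0.2],[0.097,0.003,0.525,0,0,0,0.2],[0.097,0.003,0.525,0,0,0,0.2],[0.097,0.003,0.525,0,0,0,-0.2],[0.097,0.003,0.525,0,0,0,-0.6],[0.097,0.003,0.525,0,0,0,-0.6],[0.097,0.003,0.525,0,0,0,-0.6],[0.097,0.003,0.525,0,0,0,-0.6]]' 20; python3 -c "
from h import *
st()
R=observe()['ee_rot'];print(R.T@Z/.15*.01)"
```

```text
t: 13.3
ee_pos: [0.5007, 0.0765, 0.087]
ee_rot: [[-0.921, 0.303, 0.244], [0.294, 0.953, -0.072], [-0.254, 0.006, -0.967]]
ft_force: [-0.2, 9.3, 0.1]
finger_gap: 0.0226
grip_force: 20.0
t 13.3 tcp [0.5007 0.0765 0.087 ] grasp [0.496  0.0778 0.1053] tz [ 0.2439 -0.0719 -0.9671] ty [0.3028 0.953  0.0055] F [-0.1535  9.291   0.1332] gap 0.022640748725105346 20.000284016132355 q [ 11.5111  23.4152 121.8607 -18.0153  22.6542 -44.8983]
[-0.0169  0.0004 -0.0645]
```

```bash
python3 -m handwheel '[[-0.005,0,-0.02,0,0,0,-0.6],[-0.01,0,-0.04,0,0,0,-0.6],[-0.014,0,-0.052,0,0,0,-0.6],[-0.014,0,-0.052,0,0,0,-0.6],[-0.014,0,-0.052,0,0,0,-0.6]]' |egrep 'pos|force|gap'; python3 -m handwheel '[[-0.003,0,-0.012,0,0,0,-0.6],[-0.003,0,-0.012,0,0,0,-0.6],[-0.003,0,-0.012,0,0,0,-0.6]]'|egrep 'pos|force|gap'
```

```text
ee_pos: [0.5011, 0.0763, 0.0942]
ft_force: [7.8, 6.2, -17.4]
finger_gap: 0.0228
grip_force: 20.0
ee_pos: [0.5005, 0.0764, 0.0956]
ft_force: [7.9, 8.7, -19.2]
finger_gap: 0.0228
grip_force: 20.0
```

The pull is 17–19 N after about 5 mm of rise, against 3 N for a free cover, so the cover is caught. I'll lower it again, release, and go for the bolt pin.

```bash
python3 -m handwheel '[[0.008,0,0.03,0,0,0,-0.6],[0.017,0,0.064,0,0,0,-0.6],[0.017,0,0.064,0,0,0,-0.6],[0.017,0,0.064,0,0,0,-0.2],[0.017,0,0.064,0,0,0,0],[0.017,0,0.064,0,0,0,0],[0.017,0,0.064,0,0,0,0]]' |egrep 'pos|force|gap'; python3 -m handwheel '[[-0.04,0,-0.17,0,0,0,0],[-0.09,0,-0.35,0,0,0,0],[-0.13,0,-0.52,0,0,0,0],[-0.13,0,-0.52,0,0,0,0],[-0.13,0,-0.52,0,0,0,0]]'|egrep 'pos|force|gap'; python3 - <<'E'
from h import *
m=camera_model('wrist');cv2.imwrite('pics/w6.png',snapshot('wrist')[:,:,::-1])
print(proj(m,[.494,.077,.103]),proj(m,np.array([.494,.0773,.117])+.07*CY),proj(m,np.array([.494,.0773,.117])+.1*CY))
E
```

```text
ee_pos: [0.4993, 0.0749, 0.086]
ft_force: [0.0, -0.7, -0.2]
finger_gap: 0.0438
grip_force: 0.0
ee_pos: [0.4987, 0.075, 0.1665]
ft_force: [-0.1, -0.3, 0.3]
finger_gap: 0.0438
grip_force: 0.0
[259.0944 176.8585] [355.6977 186.373 ] [396.7137 186.6086]
```

View pics/w6.png

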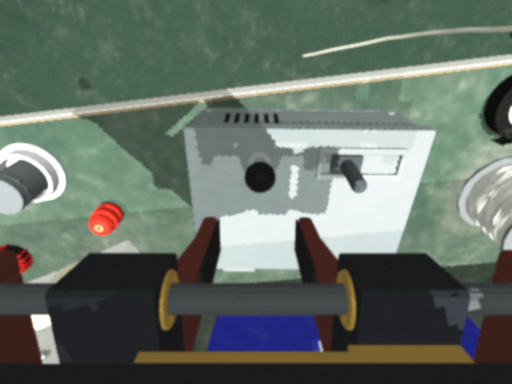

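The pin top is at (360,185), so the bolt is about 3 mm from its right end. The cap stands in its holder at (20,180). I'll go to the pin, grip it and slide it left.

```bash
python3 -c "
from h import *
k=np.array([.494,.0773,.0])+.0735*CY
go(k+[0,0,.185],15);go(k+[0,0,.107],15)"
```

```text
tcp [0.5216 0.1456 0.1666] shift [-0.0077  0.4969 -0.0039] turn [ 0.0019 -0.004   0.004 ]
tcp [0.5216 0.1456 0.0886] shift [0.1227 0.496  0.4995] turn [ 0.0019 -0.004   0.004 ]
```

```bash
python3 -m handwheel '[[0,0.25,0,0,0,0,0],[-0.007,0.497,0,0,0,0,0],[-0.007,0.497,0,0,0,0,0],[0.05,0.497,0.2,0,0,0,0],[0.09,0.496,0.4,0,0,0,0],[0.123,0.496,0.5,0,0,0,0],[0.123,0.496,0.5,0,0,0,0],[0.123,0.496,0.5,0,0,0,-0.4]]' | egrep 'pos|force|gap';python3 -m handwheel '[[0,0,0,0,0,0,-0.8],[0,0,0,0,0,0,-0.8],[0,0,0,0,0,0,-0.8],[0,0,0,0,0,0,-0.8],[0,0,0,0,0,0,-0.8],[0,0,0,0,0,0,-0.8]]' 10| egrep 'pos|force|gap'
```

```text
ee_pos: [0.5214, 0.1452, 0.0884]
ft_force: [0.2, -1.0, 0.7]
finger_gap: 0.0389
grip_force: 0.0
ee_pos: [0.5227, 0.146, 0.0899]
ft_force: [-2.7, -0.2, 7.1]
finger_gap: 0.0115
grip_force: 10.0
```

```bash
python3 -m handwheel '[[0,0.04,0,0,0,0,-0.8],[0,0.08,0,0,0,0,-0.8],[0,0.12,0,0,0,0,-0.8],[0,0.15,0,0,0,0,-0.8],[0,0.15,0,0,0,0,-0.8]]' | egrep 'pos|force|gap';python3 -m handwheel '[[0,0.02,0,0,0,0,-0.8],[0,0.03,0,0,0,0,-0.8],[0,0.03,0,0,0,0,-0.8]]' | egrep 'pos|force|gap';python3 -m handwheel '[[0,0.015,0,0,0,0,-0.8],[0,0.025,0,0,0,0,-0.8],[0,0.025,0,0,0,0,-0.8]]' | egrep 'pos|force|gap'
```

```text
ee_pos: [0.5301, 0.1681, 0.09]
ft_force: [0.4, 2.1, 5.3]
finger_gap: 0.0116
grip_force: 10.0
ee_pos: [0.5312, 0.1718, 0.0899]
ft_force: [1.0, -1.7, 5.7]
finger_gap: 0.0117
grip_force: 10.0
ee_pos: [0.5311, 0.1722, 0.0898]
ft_force: [1.7, -17.8, 12.5]
finger_gap: 0.0117
grip_force: 10.0
```

The bolt is on its left end stop: 27.5 mm of travel with the force jumping to 18 N. I'll release, go up and return to the knob.

```bash
python3 -m handwheel '[[0,0,0,0,0,0,-0.4],[0,0,0,0,0,0,0],[0,0,0,0,0,0,0],[0,0,0,0,0,0,0],[-0.04,0,-0.15,0,0,0,0],[-0.08,0,-0.33,0,0,0,0],[-0.13,0,-0.5,0,0,0,0],[-0.13,0,-0.5,0,0,0,0]]'|egrep 'pos|force|gap'; python3 - <<'E'
from h import *
m=camera_model('wrist');im=snapshot('wrist')[:,:,::-1];cv2.imwrite('pics/w7.png',im)
for b in(.07,.1):print(proj(m,np.array([.494,.0773,.117])+b*CY))
go([.4945,.0775,.185],15)
go([.4945,.0775,.103],15)
E
```

```text
ee_pos: [0.5335, 0.1761, 0.1701]
ft_force: [0.4, 0.2, 0.4]
finger_gap: 0.044
grip_force: 0.0
[208.9738 181.114 ]
[249.9034 181.3083]
tcp [0.4992 0.076  0.1666] shift [ 0.0115 -0.7004  0.0047] turn [ 0.0032 -0.0024  0.0039]
tcp [0.4992 0.076  0.0846] shift [ 0.1503 -0.7028  0.5334] turn [ 0.0032 -0.0024  0.0039]
```

View pics/w7.png

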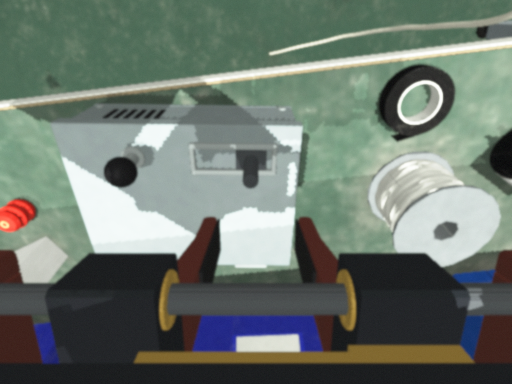

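The pin is at (250,182), exactly where the 30 mm end is predicted. Now I'll grip the knob and test-lift it.

```bash
python3 -m handwheel '[[0,-0.25,0,0,0,0,0],[0.005,-0.5,0,0,0,0,0],[0.01,-0.703,0,0,0,0,0],[0.01,-0.703,0,0,0,0,0],[0.06,-0.703,0.2,0,0,0,0],[0.11,-0.703,0.4,0,0,0,0],[0.15,-0.703,0.535,0,0,0,0],[0.15,-0.703,0.535,0,0,0,0],[0.15,-0.703,0.535,0,0,0,-0.3],[0.15,-0.703,0.535,0,0,0,-0.6]]' 20| egrep 'pos|force|gap'; python3 -m handwheel '[[0,0,0,0,0,0,-0.6],[0,0,0,0,0,0,-0.6],[0,0,0,0,0,0,-0.6],[-0.008,0,-0.032,0,0,0,-0.6],[-0.017,0,-0.064,0,0,0,-0.6],[-0.022,0,-0.096,0,0,0,-0.6],[-0.022,0,-0.096,0,0,0,-0.6],[-0.022,0,-0.096,0,0,0,-0.6]]' 25|egrep 'pos|force|gap'; python3 -c "
from h import *
st()"
```

```text
ee_pos: [0.4987, 0.0756, 0.0839]
ft_force: [-0.2, 0.6, -0.4]
finger_gap: 0.0315
grip_force: 0.0
ee_pos: [0.5022, 0.0761, 0.1004]
ft_force: [12.5, -1.0, -8.3]
finger_gap: 0.0225
grip_force: 25.0
t 20.5 tcp [0.5022 0.0761 0.1004] grasp [0.4975 0.0774 0.1188] tz [ 0.2492 -0.072  -0.9658] ty [0.3027 0.9531 0.0071] F [12.5486 -0.9901 -8.2631] gap 0.02253942096500183 24.99833732843399 q [ 11.4662  21.836  121.5908 -17.0752  24.1331 -46.0139]
```

The cover is free: it rose 15 mm, and the force is only from the straight-line path. Now I'll compute the arc, increasing the tilt on the way up.

```bash
cat >> h.py <<'E'
def knob(th):
    k=np.array([.4945,.0775,.103]); a,b=-.125,.033   # hinge at 70 mm
    c,s=np.cos(th),np.sin(th)
    return k+CX*((a*c+b*s)-a)+Z*((b*c-a*s)-b)
E
python3 -c "
from h import *
g=observe();p=np.array(g['ee_pos'])-.019*np.array(g['ee_rot'])[:,2]
for th in np.linspace(0,.3,31):
    if np.linalg.norm(knob(th)-p)<.005: print(th,knob(th)-p)
for i,th in enumerate((.2,.3,.4,.5,.6,.7,.79)): go(knob(th),15+20*th/.79)"
```

```text
0.09 [ 0.0003 -0.001  -0.0047]
0.1 [ 0.0007 -0.0012 -0.0035]
0.11 [ 0.0012 -0.0013 -0.0023]
0.12 [ 0.0016 -0.0015 -0.0011]
0.13 [ 0.0021 -0.0016  0.0001]
0.14 [ 0.0026 -0.0018  0.0013]
0.15 [ 0.003  -0.0019  0.0025]
tcp [0.5093 0.0726 0.1093] shift [-0.0655 -0.0072 -0.0438] turn [ 0.0047 -0.042   0.0036]
tcp [0.516  0.0704 0.1209] shift [-0.131  -0.0071 -0.1062] turn [ 0.0048 -0.0631  0.0035]
tcp [0.5237 0.0679 0.1319] shift [-0.2024 -0.0072 -0.1626] turn [ 0.0048 -0.0842  0.0034]
tcp [0.5324 0.065  0.1421] shift [-0.279  -0.0073 -0.2124] turn [ 0.0049 -0.1053  0.0033]
tcp [0.542  0.0619 0.1514] shift [-0.36   -0.0075 -0.2551] turn [ 0.005  -0.1264  0.0032]
tcp [0.5524 0.0585 0.1598] shift [-0.4447 -0.0079 -0.2902] turn [ 0.0051 -0.1475  0.0031]
tcp [0.5623 0.0552 0.1665] shift [-0.5234 -0.0083 -0.3152] turn [ 0.0051 -0.1665  0.003 ]
```

```bash
python3 -m handwheel '[[-0.033,-0.006,-0.02,0,-0.02,0,-0.6],[-0.065,-0.007,-0.044,0,-0.042,0,-0.6],[-0.098,-0.007,-0.076,0,-0.053,0,-0.6],[-0.131,-0.007,-0.106,0,-0.063,0,-0.6],[-0.166,-0.007,-0.135,0,-0.074,0,-0.6],[-0.202,-0.007,-0.163,0,-0.084,0,-0.6],[-0.24,-0.007,-0.188,0,-0.095,0,-0.6],[-0.279,-0.007,-0.212,0,-0.105,0,-0.6],[-0.279,-0.007,-0.212,0,-0.105,0,-0.6],[-0.279,-0.007,-0.212,0,-0.105,0,-0.6]]' 25|egrep 'pos|force|gap'; python3 -c "
from h import *
st()
g=observe();p=np.array(g['ee_pos'])-.019*np.array(g['ee_rot'])[:,2]
for th in (.45,.5,.55): print(th,knob(th)-p)
for i,th in enumerate((.6,.7,.79)): go(knob(th),15+20*th/.79)"
```

```text
ee_pos: [0.5303, 0.0666, 0.1411]
ft_force: [2.5, 10.0, -3.2]
finger_gap: 0.0224
grip_force: 25.0
t 21.5 tcp [0.5303 0.0666 0.1411] grasp [0.522  0.0691 0.158 ] tz [ 0.4409 -0.1318 -0.8878] ty [0.3009 0.9536 0.0079] F [ 2.5387 10.045  -3.2156] gap 0.0224017905053872 24.99963641166687 q [ 13.5874  18.0244 124.4628 -45.8087  18.8525 -17.437 ]
0.45 [-0.002   0.     -0.0039]
0.5 [ 0.0021 -0.0013  0.0009]
0.55 [ 0.0064 -0.0028  0.0055]
tcp [0.542  0.0619 0.1514] shift [-0.1058 -0.0062 -0.0223] turn [ 0.0061 -0.0233  0.0032]
tcp [0.5524 0.0585 0.1598] shift [-0.1961 -0.0066 -0.0385] turn [ 0.0061 -0.0444  0.0031]
tcp [0.5623 0.0552 0.1665] shift [-0.2783 -0.0071 -0.046 ] turn [ 0.0062 -0.0634  0.003 ]
```

Joint 4 is growing with the tilt, so I'll hold the tilt at this value for the rest of the arc.

```bash
python3 -c "
from h import *
g=observe()
for th in (.6,.7,.8): go(knob(th),R=np.array(g['ee_rot']))"
```

```text
tcp [0.5413 0.0624 0.1509] shift [-0.0997 -0.0045 -0.0221] turn [0. 0. 0.]
tcp [0.551  0.0592 0.1589] shift [-0.1843 -0.0049 -0.0379] turn [0. 0. 0.]
tcp [0.5614 0.0558 0.1658] shift [-0.2702 -0.0055 -0.0452] turn [0. 0. 0.]
```

```bash
python3 -m handwheel '[[-0.05,0.004,-0.011,0,0,0,-0.6],[-0.1,0.004,-0.022,0,0,0,-0.6],[-0.142,0.004,-0.03,0,0,0,-0.6],[-0.184,0.004,-0.038,0,0,0,-0.6],[-0.227,0.004,-0.042,0,0,0,-0.6],[-0.265,0.004,-0.045,0,0,0,-0.6],[-0.265,0.004,-0.045,0,0,0,-0.6],[-0.265,0.004,-0.045,0,0,0,-0.6],[-0.265,0.004,-0.045,0,0,0,-0.6]]' 25|egrep 'pos|force|gap'; python3 -c "
from h import *
st()
g=observe();p=np.array(g['ee_pos'])-.019*np.array(g['ee_rot'])[:,2]
for th in (.7,.75,.8,.85): print(th,knob(th)-p)
save('scene','pics/s2.png',(190,120,370,230),4)"
```

```text
ee_pos: [0.5604, 0.0566, 0.1654]
ft_force: [-2.0, 8.5, 2.5]
finger_gap: 0.0226
grip_force: 25.0
t 22.4 tcp [0.5604 0.0566 0.1654] grasp [0.5521 0.0591 0.1822] tz [ 0.4398 -0.1337 -0.8881] ty [0.3023 0.9532 0.0062] F [-2.0418  8.5352  2.5435] gap 0.02262506634579383 25.000714659690857 q [ 11.4388  17.0858 120.5034 -36.0165  21.7935 -29.6052]
0.7 [-0.0095  0.0026 -0.0065]
0.75 [-0.0043  0.0009 -0.0029]
0.8 [ 0.0009 -0.0008  0.0004]
0.85 [ 0.0064 -0.0026  0.0034]
```

View pics/s2.png

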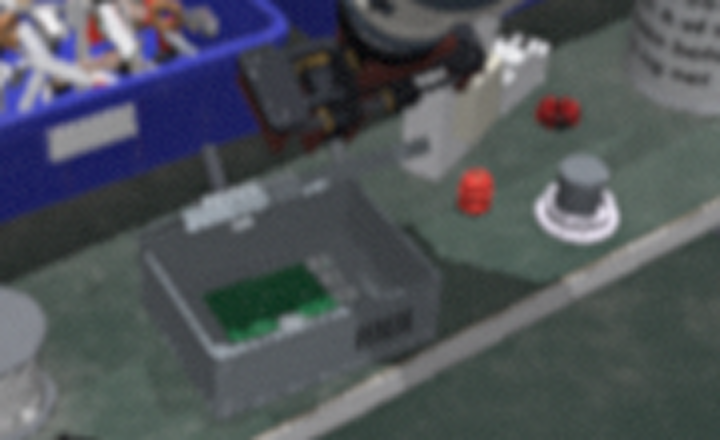

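The cover stands open at about 0.79 rad with the green board visible. The cap stands upright in its holder, the insulator and choke are untouched, and the grip is steady, so I'm handing the job in.

```bash
python3 -m handwheel '[[0,0,0,0,0,0,-0.6],[0,0,0,0,0,0,-0.6],[0,0,0,0,0,0,-0.6]]'|egrep 'pos|force|gap'; python3 -c "
from plant import finish_job
print(finish_job())"
```

```text
ee_pos: [0.5604, 0.0566, 0.1653]
ft_force: [-2.1, 8.7, 3.1]
finger_gap: 0.0223
grip_force: 25.0
the job is handed in; nothing more can be done
None
```

The job is handed in, with no verdict shown: the cap stands in its holder, the tug showed the cover was caught, the bolt was slid to its left end, and the cover is held open by the knob at about 45°.

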